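Push a bur canister up its sloped gutter until it drops in at the top stop

ROBOT

A 7-joint arm with a two-finger parallel gripper is mounted at the origin on the work surface. World frame = base frame: x ahead of the robot, y to its left, z up, the work surface at z = 0. Lengths are in m, angles in rad, forces in N, time in s.
With the tool pointing down it reaches from about 0.425 to 0.875 m from the base axis. Payload 4.7 kg.
Tool frame: the origin (TCP) lies at the very end of the fingers, on their centre line; the grasp point (between the pads) lies 19 mm behind it (ctrl.grasp_offset is the distance from the TCP to the grasp point, in m); z points along the fingers, y is the direction in which the jaws open and shut (so a half turn about z gives the same grasp; the last joint's range is limited). The gripper opens to 87 mm and grips with 3 to 60 N. Pads are 19 mm wide; open, the fingers measure 117 mm over their backs; the gripper's body (75 mm by 190 mm) begins 51 mm behind the grasp point.
Start: joints at [1.317, 0.321, -0.07, 1.45, 0.023, 1.371, -0.057], TCP at [0.172, -0.627, 0.223] pointing down, gripper open.
Joint ranges: [-2.86, 2.86], [-0.3, 2.09], [-1.38, 1.24], [0.06, 2.45], [-1.56, 4.7], [0.09, 2.05], [-2.69, 2.69]. Speed limits (rad/s): [2.57, 2.57, 3.14, 3.14, 3.14, 3.14, 3.14].

INTERFACE

Orientations are given as a rotation vector (axis times angle).
In Python, from bench import ctrl gives the robot as it stands.
- The arm moves only by the shell command python3 -m creep 'ROWS' [FORCE]. ROWS is JSON, a list that holds one entry, the list of rows, each a list of 7 numbers: the opening, from 0 (shut) to 1 (fully open), then the shift along the tool's x, y, z in mm, then the turn, a rotation vector about the tool's x, y, z in rad. In form: [[[grip, dx, dy, dz, rx, ry, rz], ...]]. A call has 1 to 5 rows; each row is the pose to reach, as a shift and turn from the pose commanded when the call began, along the tool's axes at that moment; what a row does not reach only later rows make up. A row lasts 1/10 s, in which the tool goes at most 50 mm and 8.59 degrees, less where a joint would pass 70% of its speed; a pose out of reach is approached as far as the arm can. A call with a gripper value outside its range is refused whole. The fingers move at their own pace and stop on an object; FORCE is the grip in N (left out, the last holds). Time passes only in rows, so rows that repeat a pose let the fingers close. It gives the time, the measured TCP pose, the force and the opening at its end, in the units of the state.
- ctrl.get_state(): the state, without advancing time (a new reading comes with each control period).
- ctrl.get_image(name): name is "scene" or "top"; returns the picture (384x512x3 uint8, red, green, blue); there is no depth.
- ctrl.camera_params(name): a dict with "K" (3x3 intrinsics, pixels), "k1" (the pictures are not rectified: a ray, as slopes to the right and down, at radius r is drawn at 1 + k1 r^2 times it, then the intrinsics apply), "pose" (4x4, takes a point from camera to world coordinates). Camera axes: x right, y down, z forward; pixel columns grow to the right and rows downward; lengths in m; the calibration is good to about 2 mm. A picture is of the moment at which its call begins. camera_params takes no time and is no camera call.
- ctrl.close_job(): hands the job in, once; it reports no verdict.
The state is a dict: "time": time; "joint_positions": joint angles; "qd": joint speeds; "joint_torque": joint torques, N m; "position": TCP position; "tool_rot": TCP orientation; "ft_force": force on the tool from outside, world axes, zero at the start; "torque": the same for the moment, N m; "grip_width": opening from 0.0 (shut) to 1.0 (fully open).
Only numpy, scipy, OpenCV 4.12 (cv2) and the standard library are available. Lean on these libraries where they do the work, as an engineer would, in place of code of your own. Each camera call takes 0.05 s, during which the arm holds its last target. There are 200 camera calls.

TASK

Two round steel canisters lie at the low ends of the two sloped gutters of the aluminium rack. With closed fingertips, push the longer one up its gutter from behind, gently and without flicking it, until it drops into the dip against the top stop and stays there, then move clear. Do not lift it out of the gutter, and leave the shorter canister and the other things on the bench as they are.

Things in the scene. Friction and masses are not known exactly. Their poses are not given: they have to be found in the camera images.
- rack: Fixed aluminium rack, 303 x 171 mm, two equal sloped gutters side by side. Origin on the table under its middle; x level, pointing uphill along the gutters, z up. Gutter centre lines at y = -41.5 and +41.5 mm, each 78 mm wide inside; side walls 5 mm thick, 14 mm above the floor. Floor rises 9 degrees from z = 20 mm at x = -150 to z = 58 at x = +90; an unheld canister rolls back down it.
- low_lip (a point): Middle of the top of the lips that close the low ends of both gutters: rack x = -153, y = 0, z = 32 mm. The lip is 6 mm thick, 12 mm above the floor, and runs the rack's width.
- crest (a point): Middle of the crest where the slopes end: rack x = +90, y = 0, z = 58 mm. Beyond it the floor of each gutter steps down 4 mm into a dip that slopes 7 degrees down towards the top stop, so a canister past the crest rolls on to the stop and stays.
- top_stop (a point): Middle of the top edge of the top stop's face: rack x = +141, y = 0, z = 100 mm. An upright wall across both gutters, 6 mm thick. A canister seated against it has its axis at rack x = +111, z = +82 mm.
- long_canister: The longer canister, to be pushed: round steel can with a dark ribbed lid, 60 mm diameter, 70 mm long, 0.15 to 0.27 kg, axis across the gutter, free to roll. Origin at its centre; y along its axis (x, z turn as it rolls). Starts against the lip of either gutter, axis at rack x = -129, z = 54 mm; its rear bulges 3 mm out past the lip, so fingers can push it there above the lip with a few N.
- short_canister: The shorter canister, to be left alone: the same steel can and lid, 60 mm diameter but only 44 mm long. Origin at its centre, on its axis; y along the axis. It rests at the low end of the other gutter.
- bottle: Clear drink bottle, 62 mm diameter, 190 mm tall, standing; origin at the centre of its underside. Leave alone.
- beaker: Small open steel cup, 64 mm diameter, 55 mm tall, standing; origin at the centre of its underside. Leave alone.
- spatula: Mixing spatula, 170 mm long, lying flat; its long axis is x, origin on its underside. Leave alone.

How it is judged:
On the way, in this order (a step that is already met when the one before it is completed fails the run):
1. the fingers push the long canister on the lower half of the slope (x of long_canister in the frame of rack between -0.1 and -0.02 m and contact force between long_canister and the fingers above 0.02 N), for 0.05 s.
2. the fingers push the long canister on the upper half of the slope (x of long_canister in the frame of rack between -0.01 and 0.085 m and contact force between long_canister and the fingers above 0.02 N), for 0.05 s.
3. the long canister lies in the dip against the top stop (x of long_canister in the frame of rack between 0.106 and 0.116 m and z of long_canister in the frame of rack below 0.087 m), for 0.2 s.
At the end, for the whole second after the job is handed in: The long canister rests in the dip, within 5 mm of touching the top stop, its axis across the gutter within 0.15 rad and its speed under 0.02 m/s; the short canister, bottle, cup and spatula are within 20 mm of where they began (all of step 3 and z of long_canister in the frame of rack above 0.076 m and angle between the y axis of long_canister and the y axis of rack, either way round below 0.15 rad and linear speed of long_canister below 0.02 m/s and distance of each of short_canister, bottle, beaker, spatula from where it was at the start of the episode below 0.02 m).
It fails at once if the long canister is flicked or left to run: faster than 0.4 m/s (linear speed of long_canister above 0.4 m/s).
It fails at once if the long canister is lifted more than 20 to 30 mm off its gutter ((x of long_canister in the frame of rack below -0.09 m and z of long_canister in the frame of rack above 0.08 m) or (x of long_canister in the frame of rack below -0.03 m and z of long_canister in the frame of rack above 0.09 m) or (x of long_canister in the frame of rack below 0.03 m and z of long_canister in the frame of rack above 0.099 m) or z of long_canister in the frame of rack above 0.109 m).
It fails at once if the long canister leaves the rack over the low lip (x of long_canister in the frame of rack below -0.165 m).
It fails at once if the short canister is moved more than 20 mm (distance of short_canister from where it was at the start of the episode above 0.02 m).
It fails at once if the bottle, cup or spatula is moved more than 20 mm or tipped (distance of any of bottle, beaker, spatula from where it was at the start of the episode above 0.02 m or angle between any of bottle, beaker's own z axis and vertical above 0.3 rad).
It also fails if it takes over 48 s, if anything falls off the work surface, if the arm or the gripper's body presses on something with over 40 N, if the wrist force passes 120 N, or if a joint passes its speed limit or range.

## Working session

There is one attempt and no reset: what is moved stays moved. The work goes in short steps, Python scripts to look and compute and a shell command to move; the robot and the scene stay as the last step left them, time stands still between calls to the robot, and variables do not carry over. Pictures are saved under pics/ and viewed, about 8 in all and at most 12, crops included, and the job is handed in when it is done.

```bash
mkdir -p pics
python3 - <<'E'
from bench import ctrl
import cv2,numpy as np
for n in("scene","top"):
    im=ctrl.get_image(n);cv2.imwrite(f"pics/{n}0.png",cv2.resize(im[:,:,::-1],(800,600),interpolation=cv2.INTER_CUBIC))
    p=ctrl.camera_params(n);print(n,p)
print(ctrl.get_state())
E
```

```text
scene {'K': array([[349.33390196,   0.        , 255.66411049],
       [  0.        , 349.33390196, 190.80004292],
       [  0.        ,   0.        ,   1.        ]]), 'k1': -0.030312890469156698, 'pose': array([[-0.63014462,  0.55087796, -0.54722138,  1.02037309],
       [ 0.77637465,  0.43551511, -0.4555974 ,  0.43812174],
       [-0.01265539, -0.71194106, -0.70212518,  0.74577514],
       [ 0.        ,  0.        ,  0.        ,  1.        ]])}
top {'K': array([[382.88216296,   0.        , 256.89370496],
       [  0.        , 382.88216296, 193.32523805],
       [  0.        ,   0.        ,   1.        ]]), 'k1': -0.0810158588121166, 'pose': array([[ 0.0463101 , -0.97886219,  0.19920891,  0.25783165],
       [-0.99892413, -0.0448927 ,  0.01162856,  0.02146094],
       [-0.00243973, -0.19953311, -0.97988805,  1.32852161],
       [ 0.        ,  0.        ,  0.        ,  1.        ]])}
{'time': 0.1, 'joint_positions': array([ 1.31709236,  0.32179724, -0.07011022,  1.45154729,  0.02259076,
        1.37082435, -0.05691433]), 'qd': array([-1.08782728e-03, -1.04345745e-03, -1.87906625e-04, -3.30864276e-03,
        3.09569948e-06, -3.92356950e-04,  1.94737569e-04]), 'joint_torque': array([-5.93198965e-04, -4.92573774e+01, -4.06093905e-01, -3.13401997e+01,
       -6.42250967e-02,  3.94282106e-02,  7.34303831e-05]), 'position': array([ 0.17183712, -0.62635159,  0.22154255]), 'tool_rot': array([-3.11171796e+00, -4.19230054e-01,  4.93919305e-04]), 'ft_force': array([0.6644801 , 0.09368281, 0.53662466]), 'torque': array([-0.00561016,  0.00133908, -0.00494246]), 'grip_width': 1.0027034380301723}
```

View pics/scene0.png

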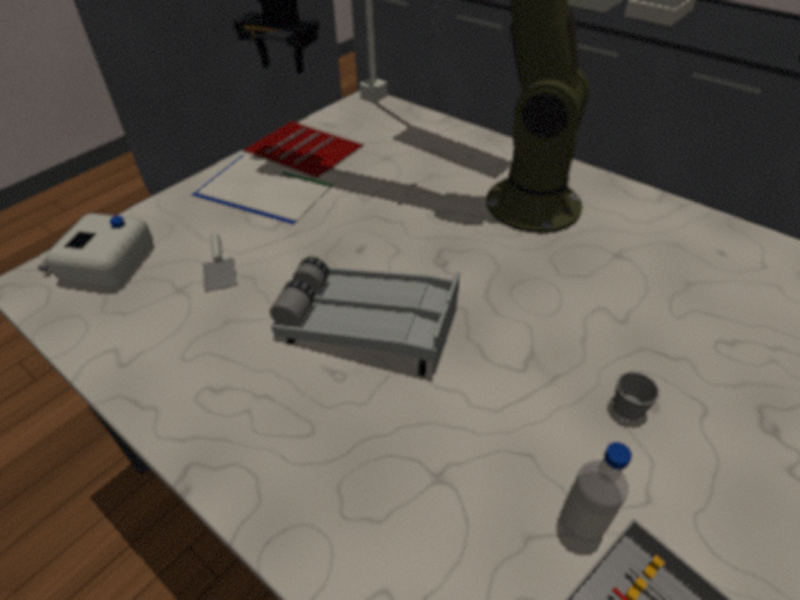

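View pics/top0.png

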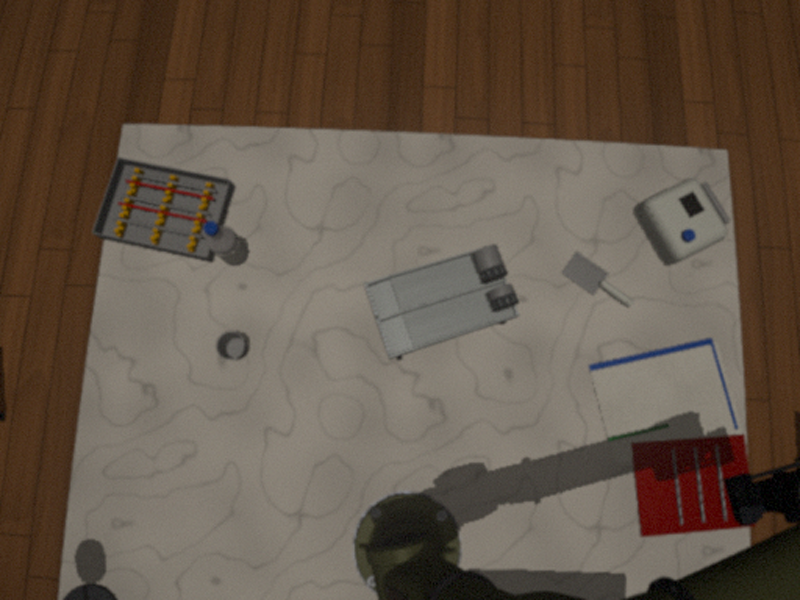

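The scene shows the rack with the low end towards world −y. The longer canister is in the gutter farther from the robot, at about (490,262) in the top view, and the short one is at about (502,297). I'll enlarge both views.

Run:
```python
import cv2,numpy as np
from bench import ctrl
a=np.mean([ctrl.get_image("top") for _ in range(3)],0).astype(np.uint8)[:,:,::-1]
b=ctrl.get_image("scene")[:,:,::-1]
cv2.imwrite("pics/topc.png",cv2.convertScaleAbs(cv2.resize(a[145:245,225:345],None,fx=6,fy=6,interpolation=cv2.INTER_CUBIC),alpha=1.4))
cv2.imwrite("pics/scc.png",cv2.convertScaleAbs(cv2.resize(b[155:250,165:305],None,fx=5.5,fy=5.5,interpolation=cv2.INTER_CUBIC),alpha=1.4))
```

```text
(no output)
```

View pics/topc.png

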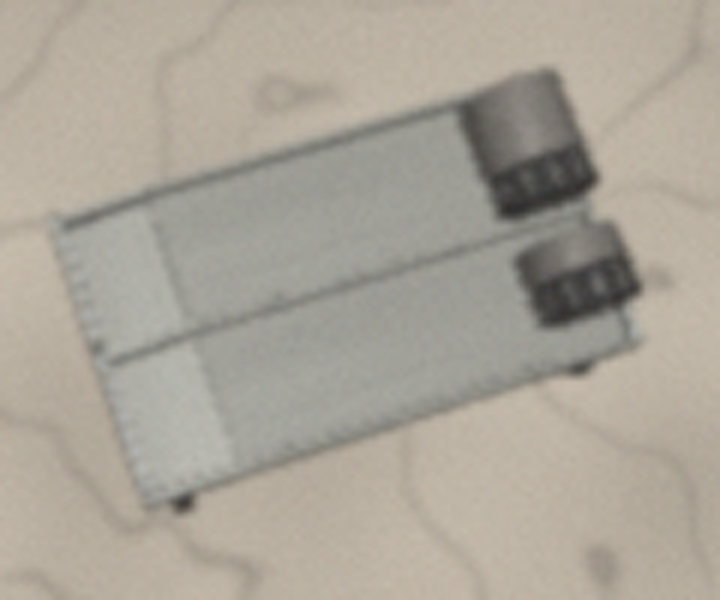

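View pics/scc.png

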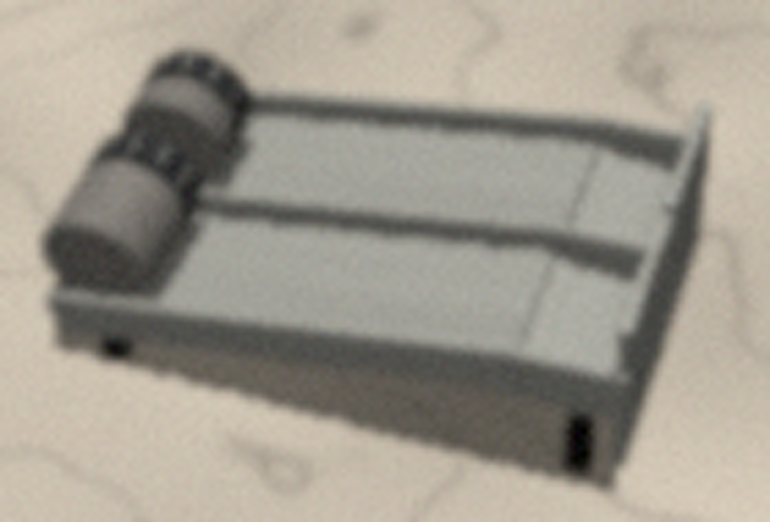

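```bash
cat > h.py <<'E'
import numpy as np,cv2
from bench import ctrl
from scipy.optimize import least_squares
P={n:ctrl.camera_params(n) for n in("scene","top")}
def proj(n,w):
    p=P[n];T=np.linalg.inv(p["pose"]);d=np.array([p["k1"],0,0,0,0])
    return cv2.projectPoints(np.atleast_2d(w).astype(float),cv2.Rodrigues(T[:3,:3])[0],T[:3,3],p["K"],d)[0][:,0]
def r2w(q,r):
    c,s=np.cos(q[2]),np.sin(q[2]);r=np.atleast_2d(r)
    return r@np.array([[c,s,0],[-s,c,0],[0,0,1]])+[q[0],q[1],0]
E
cat > fit.py <<'E'
from h import *
top=[((52,218),(147,-85.5,100)),((145,507),(147,85.5,100)),((640,342),(-156,85.5,33)),((185,332),(90,-2.5,58)),((236,462),(90,80.5,58)),((178,318),(90,-2.5,58))][:5]
sc=[((703,106),(147,85.5,100)),((55,292),(-156,-85.5,33)),((600,150),(90,80.5,58)),((553,255),(90,-2.5,58))]
# drop centre-wall point in top (hidden side)
top.pop(3)
uv=lambda L,s,o:(np.array([l[0] for l in L])+.5)/s-.5+o
ut=uv(top,6,(225,145));us=uv(sc,5.5,(165,155))
rt=np.array([l[1] for l in top])/1e3;rs=np.array([l[1] for l in sc])/1e3
f=lambda q:np.r_[proj("top",r2w(q,rt))-ut,proj("scene",r2w(q,rs))-us].ravel()
s=least_squares(f,[.57,-.1,1.4],loss="soft_l1");print(s.x,f(s.x).reshape(-1,2).round(1).tolist())
q=s.x;np.save("q.npy",q)
for n,o in(("top",(225,145)),("scene",(165,155))):
    sc_=6 if n=="top" else 5.5
    print(n,((proj(n,r2w(q,np.array([(-129,-76.5,54),(-129,-6.5,54),(-129,19.5,54),(-129,63.5,54)])/1e3))-o+.5)*sc_-.5).round())
print(r2w(q,np.array([(-190,-41.5,60),(-129,-41.5,54),(111,-41.5,82)])/1e3))
E
python3 fit.py
```

```text
[ 0.52693913 -0.04815042  1.93824111] [[-1.0, -2.5], [-0.4, -1.6], [1.1, 0.3], [0.5, 0.5], [2.1, -1.3], [-2.5, 0.6], [0.2, -1.2], [0.4, -0.4]]
top [[511.  90.]
 [553. 202.]
 [569. 244.]
 [596. 316.]]
scene [[ 91. 266.]
 [151. 173.]
 [173. 141.]
 [207.  88.]]
[[ 0.63392301 -0.21055948  0.06      ]
 [ 0.61200986 -0.15363133  0.054     ]
 [ 0.52579419  0.07034826  0.082     ]]
```

```bash
cat > ov.py <<'E'
from h import *
import sys
q=np.load("q.npy")
def box():
    L=[]
    for y in(-85.5,-80.5,-2.5,2.5,80.5,85.5):
        L.append([(-150,y,34),(90,y,72),(141,y,68)])
    for x,z in((-156,32),(-150,32),(141,100),(147,100),(90,58)): L.append([(x,-85.5,z),(x,85.5,z)])
    for y0,y1 in((-76.5,-6.5),(19.5,63.5)):
        for y in(y0,y1):
            t=np.linspace(0,2*np.pi,30);L.append([(-129+30*np.cos(a),y,54+30*np.sin(a)) for a in t])
    L.append([(147,-85.5,100),(147,-85.5,0)])
    return L
out=[]
for f,n,o,s in(("pics/topc.png","top",(225,145),6),("pics/scc.png","scene",(165,155),5.5)):
    im=cv2.imread(f)
    for l in box():
        p=((proj(n,r2w(q,np.array(l)/1e3))-o+.5)*s-.5)
        cv2.polylines(im,[p.round().astype(int)],False,(0,0,255),1,cv2.LINE_AA)
    out.append(cv2.resize(im,(640,int(im.shape[0]*640/im.shape[1]))))
out=np.vstack(out);k=min(1,600/out.shape[0])
h=max(o.shape[0] for o in [out])
a,b=out[:533],out[533:]
c=np.zeros((533,1280,3),np.uint8);c[:,:640]=a;c[:b.shape[0],640:]=b
cv2.imwrite(sys.argv[1]+"_t.png",a);cv2.imwrite(sys.argv[1]+"_s.png",b)
cv2.imwrite(sys.argv[1]+".png",cv2.resize(c,(800,333),interpolation=cv2.INTER_AREA))
E
python3 ov.py pics/ov1
```

```text
(no output)
```

View pics/ov1.png

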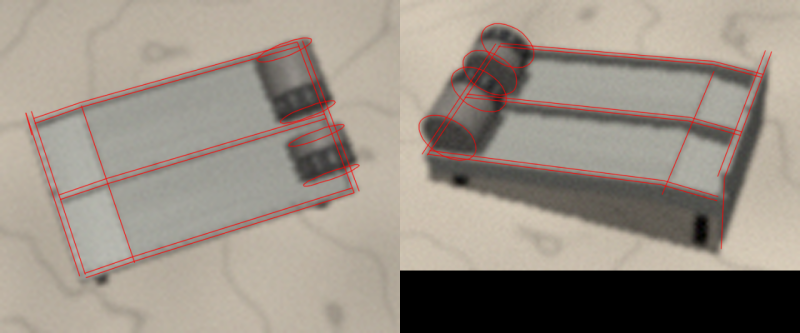

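The model overlay agrees with both pictures: the canister centre is at about (530,143) in the top crop against a modelled (532,146). That puts the rack within about 3 mm. Next I compute the approach.

```bash
cat > go.py <<'E'
# rack-frame tool report, and shift in tool axes to rack targets given as args x,y,z (mm)
from h import *
import sys
from scipy.spatial.transform import Rotation as R
q=np.load("q.npy");s=ctrl.get_state()
Rt=R.from_rotvec(s["tool_rot"]).as_matrix();Rr=R.from_euler("z",q[2]).as_matrix()
p=s["position"];pr=Rr.T@(p-[q[0],q[1],0])
print("t",round(s["time"],2),"rack mm",(pr*1e3).round(1),"F rack",(Rr.T@s["ft_force"]).round(1),"grip",round(s["grip_width"],2),"q",s["joint_positions"].round(2))
print("tool axes in rack\n",(Rr.T@Rt).round(3))
for a in sys.argv[1:]:
    t=np.array(eval(a))/1e3;w=r2w(q,t)[0]
    print(a,"world",w.round(3),"shift",(Rt.T@(w-p)*1e3).round(1))
for sg in(1,-1):
    G=Rr@np.array([[sg,0,0],[0,-sg,0],[0,0,-1.]])
    print("turn",sg,R.from_matrix(Rt.T@G).as_rotvec().round(3))
E
python3 go.py -- 2>/dev/null || python3 go.py "(-205,-41.5,221)"  "(-200,-41.5,47)"
```

```text
t 0.3 rack mm [-412.4  539.2  222.2] F rack [ 0.1 -1.2  0.4] grip 1.0 q [ 1.32  0.32 -0.07  1.45  0.02  1.37 -0.06]
tool axes in rack
 [[-0.099 -0.995  0.001]
 [-0.995  0.099  0.   ]
 [-0.    -0.001 -1.   ]]
t 0.3 rack mm [-412.4  539.2  222.2] F rack [ 0.1 -1.2  0.4] grip 1.0 q [ 1.32  0.32 -0.07  1.45  0.02  1.37 -0.06]
tool axes in rack
 [[-0.099 -0.995  0.001]
 [-0.995  0.099  0.   ]
 [-0.    -0.001 -1.   ]]
(-205,-41.5,221) world [ 0.639 -0.225  0.221] shift [ 557.2 -264.1    1.3]
(-200,-41.5,47) world [ 0.638 -0.22   0.047] shift [ 556.7 -269.   175.3]
turn 1 [-1.00e-03 -0.00e+00 -1.67e+00]
turn -1 [-0.000e+00  1.000e-03  1.471e+00]
```

```bash
python3 -m creep '[[[0,36,-17,0,0,0,-0.14],[0,74,-35,0,0,0,-0.28],[0,112,-53,0,0,0,-0.42],[0,150,-71,0,0,0,-0.56],[0,185,-88,0,0,0,-0.7]]]' 20; python3 go.py "(-205,-41.5,221)"
```

```text
time: 0.8
position: [0.3286, -0.4915, 0.2227]
tool_rot: [2.776, 1.47, 0.0]
ft_force: [1.1, -0.4, -0.5]
grip_width: 0.626
t 0.8 rack mm [-342.5  344.3  222.7] F rack [-0.8 -0.9 -0.5] grip 0.63 q [ 1.17  0.21 -0.27  1.6   0.06  1.34  0.3 ]
tool axes in rack
 [[ 0.57  -0.821 -0.   ]
 [-0.821 -0.57  -0.   ]
 [-0.     0.    -1.   ]]
(-205,-41.5,221) world [ 0.639 -0.225  0.221] shift [395.3 107.1   1.8]
turn 1 [ 0.     0.    -0.964]
turn -1 [ 0.    -0.     2.178]
```

```bash
python3 -m creep '[[[0,40,11,0,0,0,-0.14],[0,80,22,0,0,0,-0.28],[0,120,32,0,0,0,-0.42],[0,160,43,0,0,0,-0.56],[0,200,54,0,0,0,-0.7]]]' 20; python3 go.py "(-205,-41.5,221)"
```

```text
time: 1.3
position: [0.4861, -0.3578, 0.2228]
tool_rot: [2.104, 2.332, -0.0]
ft_force: [0.2, -0.8, 0.1]
grip_width: 0.173
t 1.3 rack mm [-274.3  149.4  222.8] F rack [-0.8  0.1  0.1] grip 0.17 q [ 0.98  0.25 -0.46  1.56  0.11  1.35  0.61]
tool axes in rack
 [[ 0.965 -0.262 -0.001]
 [-0.262 -0.965 -0.   ]
 [-0.001  0.    -1.   ]]
(-205,-41.5,221) world [ 0.639 -0.225  0.221] shift [116.8 166.1   1.7]
turn 1 [ 0.     0.001 -0.265]
turn -1 [ 1.000e-03 -0.000e+00  2.877e+00]
```

```bash
python3 -m creep '[[[0,0,0,0,0,0,0]]]' 20; python3 go.py "(-205,-41.5,221)"
```

```text
time: 1.4
position: [0.4906, -0.3519, 0.2228]
tool_rot: [2.095, 2.34, 0.008]
ft_force: [0.1, 1.2, 0.5]
grip_width: 0.083
t 1.4 rack mm [-270.4  143.1  222.8] F rack [ 1.1 -0.5  0.5] grip 0.08 q [ 0.97  0.25 -0.47  1.56  0.11  1.35  0.61]
tool axes in rack
 [[ 0.967 -0.254  0.002]
 [-0.254 -0.967 -0.005]
 [ 0.003  0.004 -1.   ]]
(-205,-41.5,221) world [ 0.639 -0.225  0.221] shift [110.2 161.9   2.8]
turn 1 [ 0.004 -0.003 -0.257]
turn -1 [-0.004 -0.006  2.885]
```

```bash
python3 -m creep '[[[0,22,32,0,0,0,-0.05],[0,44,65,0,0,0,-0.1],[0,66,97,0,0,0,-0.16],[0,88,130,0,0,0,-0.21],[0,108,161,0,0,0,-0.257]]]' 20; python3 -m creep '[[[0,0,0,0,0,0,0],[0,0,0,0,0,0,0]]]'; python3 go.py "(-205,-41.5,47)"
```

```text
time: 1.9
position: [0.6357, -0.235, 0.2225]
tool_rot: [1.794, 2.579, -0.0]
ft_force: [0.1, 0.3, -0.3]
grip_width: 0.008
time: 2.1
position: [0.635, -0.2352, 0.222]
tool_rot: [-1.794, -2.578, 0.001]
ft_force: [-0.5, 0.1, 0.3]
grip_width: 0.006
t 2.1 rack mm [-213.4  -33.6  222. ] F rack [0.3 0.4 0.3] grip 0.01 q [ 0.72  0.43 -0.56  1.36  0.23  1.41  0.52]
tool axes in rack
 [[ 1.    -0.012  0.001]
 [-0.012 -1.     0.001]
 [ 0.    -0.001 -1.   ]]
(-205,-41.5,47) world [ 0.639 -0.225  0.047] shift [  8.4   7.9 175. ]
turn 1 [-0.001 -0.    -0.012]
turn -1 [-1.000e-03  1.000e-03  3.129e+00]
```

```bash
python3 -m creep '[[[0,2,3,40,0,0,-0.012],[0,4,6,80,0,0,-0.012],[0,6,8,115,0,0,-0.012],[0,8,8,150,0,0,-0.012],[0,8,8,174,0,0,-0.012]]]'; python3 -m creep '[[[0,0,0,0,0,0,0],[0,0,0,0,0,0,0]]]'; python3 go.py "(-168,-41.5,47)"
python3 - <<'E'
import cv2,numpy as np
from bench import ctrl
a=ctrl.get_image("top")[145:245,225:345,::-1];b=ctrl.get_image("scene")[150:250,160:280,::-1]
cv2.imwrite("pics/a1.png",cv2.convertScaleAbs(cv2.resize(np.hstack([a,b]),(800,333),interpolation=cv2.INTER_CUBIC),alpha=1.4))
E
```

```text
time: 2.6
position: [0.6367, -0.2276, 0.0458]
tool_rot: [-1.783, -2.583, 0.004]
ft_force: [0.5, -0.2, 1.0]
grip_width: 0.005
time: 2.8
position: [0.6388, -0.2275, 0.049]
tool_rot: [1.783, 2.586, -0.002]
ft_force: [-1.0, -0.2, 0.6]
grip_width: 0.005
t 2.8 rack mm [-207.5  -40.    49. ] F rack [0.2 1.  0.6] grip 0.01 q [ 0.69  0.56 -0.53  1.54  0.3   1.12  0.46]
tool axes in rack
 [[ 1.    -0.004 -0.001]
 [-0.004 -1.     0.001]
 [-0.001 -0.001 -1.   ]]
(-168,-41.5,47) world [ 0.626 -0.19   0.047] shift [39.5  1.3  2. ]
turn 1 [-0.001  0.001 -0.004]
turn -1 [1.000e-03 1.000e-03 3.138e+00]
```

View pics/a1.png

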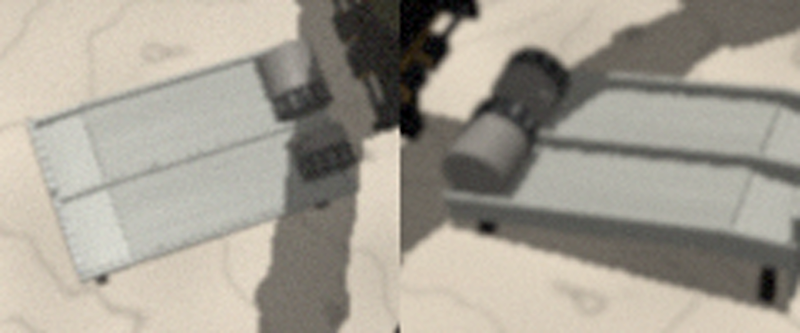

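The gripper is right behind the long canister and clear of it: the fingers are at about x=385 in the left panel and the canister is at (290,80). I'll approach slowly.

```bash
python3 -m creep '[[[0,7,0,0,0,0,0],[0,14,1,0,0,0,0],[0,20,1,0,0,0,0],[0,25,1,0,0,0,0],[0,29,1,0,0,0,0]]]'; python3 -m creep '[[[0,3,0,0,0,0,0],[0,6,0,0,0,0,0],[0,9,0,0,0,0,0],[0,12,0,0,0,0,0],[0,12,0,0,0,0,0]]]'; python3 go.py | head -1
```

```text
time: 3.4
position: [0.6299, -0.1973, 0.0487]
tool_rot: [1.779, 2.589, -0.0]
ft_force: [-0.4, 0.7, 0.5]
grip_width: 0.007
time: 3.9
position: [0.6258, -0.1868, 0.0488]
tool_rot: [1.78, 2.588, 0.0]
ft_force: [0.5, -0.8, 0.7]
grip_width: -0.001
t 3.9 rack mm [-164.9  -42.5   48.8] F rack [-0.9 -0.2  0.7] grip -0.0 q [ 0.67  0.52 -0.55  1.61  0.29  1.09  0.41]
```

```bash
python3 -m creep '[[[0,4,0,-0.6,0,0,0],[0,8,0,-1.2,0,0,0],[0,12,0,-1.9,0,0,0],[0,16,0,-2.5,0,0,0],[0,20,0,-3.2,0,0,0]]]'; python3 go.py | head -1;python3 -m creep '[[[0,4,0,-0.6,0,0,0],[0,8,0,-1.2,0,0,0],[0,12,0,-1.9,0,0,0],[0,16,0,-2.5,0,0,0],[0,20,0,-3.2,0,0,0]]]'; python3 go.py | head -1
python3 - <<'E'
import cv2,numpy as np
from bench import ctrl
a=ctrl.get_image("top")[145:245,225:345,::-1];b=ctrl.get_image("scene")[150:250,160:280,::-1]
cv2.imwrite("pics/a2.png",cv2.convertScaleAbs(cv2.resize(np.hstack([a,b]),(800,333),interpolation=cv2.INTER_CUBIC),alpha=1.4))
E
```

```text
time: 4.4
position: [0.6185, -0.1678, 0.0518]
tool_rot: [-1.78, -2.589, 0.0]
ft_force: [0.8, -2.7, 1.5]
grip_width: 0.01
t 4.4 rack mm [-144.5  -42.4   51.8] F rack [-2.8  0.2  1.5] grip 0.01 q [ 0.66  0.49 -0.56  1.64  0.29  1.09  0.39]
time: 4.9
position: [0.6113, -0.1493, 0.055]
tool_rot: [-1.78, -2.589, 0.0]
ft_force: [0.4, -2.4, 0.4]
grip_width: 0.006
t 4.9 rack mm [-124.7  -42.4   55. ] F rack [-2.4  0.4  0.4] grip 0.01 q [ 0.65  0.47 -0.57  1.67  0.28  1.08  0.36]
```

View pics/a2.png

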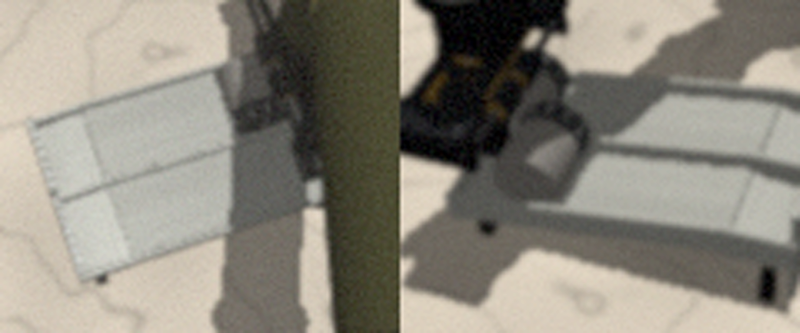

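The canister has moved uphill ahead of the fingers, to about (545,150) in the right panel, with a steady push of about 2.5 N. I'll keep going.

```bash
python3 -m creep '[[[0,4,0,-0.6,0,0,0],[0,9,0,-1.4,0,0,0],[0,14,0,-2.2,0,0,0],[0,19,0,-3.0,0,0,0],[0,24,0,-3.8,0,0,0]]]'>/dev/null; python3 go.py | head -1;python3 -m creep '[[[0,5,0,-0.8,0,0,0],[0,10,0,-1.6,0,0,0],[0,15,0,-2.4,0,0,0],[0,20,0,-3.2,0,0,0],[0,25,0,-4,0,0,0]]]'>/dev/null; python3 go.py | head -1; python3 -m creep '[[[0,5,0,-0.8,0,0,0],[0,10,0,-1.6,0,0,0],[0,15,0,-2.4,0,0,0],[0,20,0,-3.2,0,0,0],[0,25,0,-4,0,0,0]]]'>/dev/null; python3 go.py | head -1
```

```text
t 5.5 rack mm [-100.5  -42.5   58.8] F rack [-2.3 -0.2  0.8] grip 0.0 q [ 0.63  0.44 -0.58  1.7   0.27  1.08  0.33]
t 6.0 rack mm [-75.6 -42.5  62.8] F rack [-2.1  0.5  0.9] grip 0.01 q [ 0.62  0.41 -0.59  1.73  0.26  1.07  0.3 ]
t 6.5 rack mm [-50.6 -42.5  66.8] F rack [-2.7 -0.5  1.8] grip 0.01 q [ 0.6   0.39 -0.61  1.76  0.25  1.07  0.27]
```

```bash
python3 -m creep '[[[0,5,0,-0.8,0,0,0],[0,10,0,-1.6,0,0,0],[0,15,0,-2.4,0,0,0],[0,20,0,-3.2,0,0,0],[0,25,0,-4,0,0,0]]]'>/dev/null; python3 go.py | head -1;python3 -m creep '[[[0,5,0,-0.8,0,0,0],[0,10,0,-1.6,0,0,0],[0,15,0,-2.4,0,0,0],[0,20,0,-3.2,0,0,0],[0,25,0,-4,0,0,0]]]'>/dev/null; python3 go.py | head -1; python3 -m creep '[[[0,4,0,-0.6,0,0,0],[0,8,0,-1.2,0,0,0],[0,12,0,-1.9,0,0,0],[0,16,0,-2.5,0,0,0],[0,20,0,-3.2,0,0,0]]]'>/dev/null; python3 go.py | head -1
python3 - <<'E'
import cv2,numpy as np
from bench import ctrl
a=ctrl.get_image("top")[145:245,225:345,::-1];b=ctrl.get_image("scene")[150:250,190:310,::-1]
cv2.imwrite("pics/a3.png",cv2.convertScaleAbs(cv2.resize(np.hstack([a,b]),(800,333),interpolation=cv2.INTER_CUBIC),alpha=1.4))
E
```

```text
t 7.0 rack mm [-25.6 -42.5  70.8] F rack [-1.9  0.6  2.4] grip 0.01 q [ 0.58  0.36 -0.62  1.79  0.24  1.07  0.24]
t 7.5 rack mm [ -0.6 -42.6  74.8] F rack [-2.8 -0.6  1.3] grip 0.0 q [ 0.56  0.33 -0.64  1.81  0.23  1.07  0.21]
t 8.0 rack mm [ 19.3 -42.6  78. ] F rack [-1.8 -0.2  0.3] grip 0.01 q [ 0.54  0.32 -0.65  1.83  0.22  1.07  0.18]
```

View pics/a3.png

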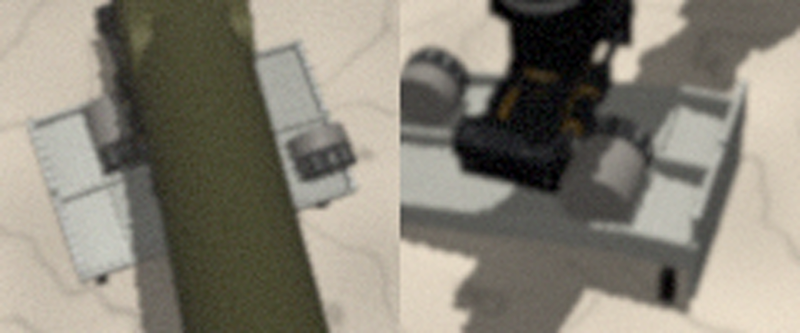

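The canister is about 30 mm short of the crest, at about (620,165) in the right panel. I'll take the crest slowly.

```bash
python3 -m creep '[[[0,3,0,-0.5,0,0,0],[0,6,0,-1,0,0,0],[0,9,0,-1.4,0,0,0],[0,12,0,-1.9,0,0,0],[0,15,0,-2.4,0,0,0]]]'>/dev/null; python3 go.py | head -1;python3 -m creep '[[[0,2,0,-0.3,0,0,0],[0,4,0,-0.6,0,0,0],[0,6,0,-0.9,0,0,0],[0,8,0,-1.2,0,0,0],[0,10,0,-1.5,0,0,0]]]'>/dev/null; python3 go.py | head -1;python3 -m creep '[[[0,2,0,-0.3,0,0,0],[0,4,0,-0.3,0,0,0],[0,6,0,-0.3,0,0,0],[0,8,0,-0.3,0,0,0],[0,8,0,-0.3,0,0,0]]]'>/dev/null; python3 go.py | head -1
```

```text
t 8.6 rack mm [ 34.2 -42.6  80.4] F rack [-2.   0.   1.6] grip 0.01 q [ 0.53  0.3  -0.66  1.84  0.21  1.07  0.16]
t 9.1 rack mm [ 44.1 -42.6  81.8] F rack [-1.3 -0.5  1.1] grip 0.0 q [ 0.52  0.29 -0.67  1.84  0.21  1.07  0.14]
t 9.6 rack mm [ 52.8 -42.6  82. ] F rack [-0.5 -0.1 -0.6] grip 0.0 q [ 0.51  0.29 -0.67  1.85  0.2   1.07  0.13]
```

```bash
python3 -m creep '[[[0,1.5,0,0,0,0,0],[0,3,0,0,0,0,0],[0,4.5,0,0,0,0,0],[0,6,0,0,0,0,0],[0,6,0,0,0,0,0]]]'>/dev/null; python3 go.py | head -1
python3 - <<'E'
import cv2,numpy as np
from bench import ctrl
a=ctrl.get_image("top")[145:245,225:345,::-1];b=ctrl.get_image("scene")[150:250,190:310,::-1]
cv2.imwrite("pics/a4.png",cv2.convertScaleAbs(cv2.resize(np.hstack([a,b]),(800,333),interpolation=cv2.INTER_CUBIC),alpha=1.4))
E
```

```text
t 10.1 rack mm [ 58.3 -42.7  82.1] F rack [ 0.2  1.  -0.1] grip 0.01 q [ 0.51  0.29 -0.68  1.85  0.2   1.07  0.12]
```

View pics/a4.png

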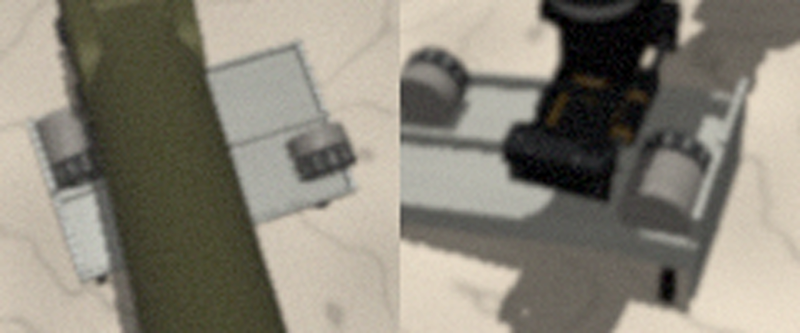

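The canister has dropped against the stop, at about (670,180) in the right panel, and the force is back to zero. I'll back off, lift and check with a clear view.

```bash
python3 -m creep '[[[0,-8,0,-4,0,0,0],[0,-20,0,-10,0,0,0],[0,-35,0,-25,0,0,0],[0,-50,0,-50,0,0,0],[0,-65,0,-80,0,0,0]]]'; python3 -m creep '[[[0,-25,0,-25,0,0,0],[0,-60,0,-40,0,0,0],[0,-95,0,-50,0,0,0],[0,-130,0,-60,0,0,0],[0,-165,0,-60,0,0,0]]]';python3 -m creep '[[[0,-30,0,0,0,0,0],[0,-60,0,0,0,0,0],[0,-85,0,0,0,0,0],[0,-100,0,0,0,0,0],[0,-100,0,0,0,0,0]]]'; python3 go.py | head -1
python3 - <<'E'
from h import *
q=np.load("q.npy")
t=ctrl.get_image("top")[145:245,225:345,::-1];s=ctrl.get_image("scene")[150:250,190:310,::-1]
o=[]
for n,im,of in(("top",t,(225,145)),("scene",s,(190,150))):
    im=cv2.convertScaleAbs(cv2.resize(im,None,fx=6,fy=6,interpolation=cv2.INTER_CUBIC),alpha=1.4)
    a=np.linspace(0,6.283,30)
    for y in(-76.5,-6.5):
        p=(proj(n,r2w(q,np.c_[111+30*np.cos(a),0*a+y,82+30*np.sin(a)]/1e3))-of+.5)*6-.5
        cv2.polylines(im,[p.astype(int)],True,(0,0,255),1)
    o.append(im)
cv2.imwrite("pics/a5.png",cv2.resize(np.hstack(o),(800,333)))
E
```

```text
time: 10.7
position: [0.569, -0.0415, 0.1627]
tool_rot: [-1.781, -2.586, 0.001]
ft_force: [0.2, -0.3, 0.6]
grip_width: 0.009
time: 11.2
position: [0.6294, -0.1969, 0.2247]
tool_rot: [1.78, 2.584, 0.0]
ft_force: [0.5, -0.3, 0.7]
grip_width: 0.005
time: 11.7
position: [0.6634, -0.2918, 0.2215]
tool_rot: [1.787, 2.583, -0.003]
ft_force: [-0.6, -0.6, 0.4]
grip_width: 0.006
t 11.7 rack mm [-276.4  -39.8  221.5] F rack [-0.4  0.7  0.4] grip 0.01 q [ 0.72  0.53 -0.52  1.22  0.26  1.46  0.58]
```

View pics/a5.png

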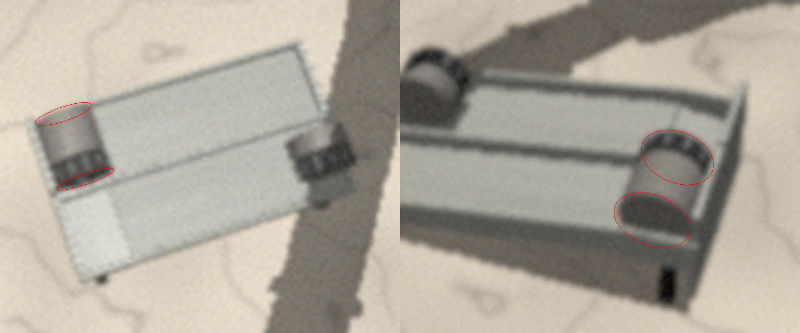

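The long canister sits where the seated model predicts in both views, at top (75,145) and scene (665,190). It lies square across the gutter, and the short canister hasn't moved. I'm handing in.

```bash
python3 -m creep '[[[0,0,0,0,0,0,0],[0,0,0,0,0,0,0],[0,0,0,0,0,0,0],[0,0,0,0,0,0,0],[0,0,0,0,0,0,0]]]'; python3 -c "
from bench import ctrl
print(ctrl.close_job())"
```

```text
time: 12.3
position: [0.664, -0.2866, 0.2223]
tool_rot: [1.78, 2.589, -0.0]
ft_force: [0.6, -0.2, -0.2]
grip_width: 0.007
the job is handed in; nothing more can be done
None
```

I pushed the long canister up the gutter farther from the robot with closed fingertips, at about 20–50 mm/s and with 2–3 N. It dropped over the crest into the dip. I then backed off, lifted clear and handed the job in at about 12.3 s.

**Last checks:** The final pictures from both cameras show the canister against the top stop and square across the gutter. It matches the modelled seated position to within a few mm. The short canister looks unmoved, and the fingertip force was back to noise level.

**Not checked:**
- The rack pose fit had leftover errors of up to about 2.5 pixels (roughly 5–8 mm), so the pictures cannot confirm the 5 mm seating tolerance exactly.
- I did not look at the bottle, cup and spatula again at the end. The arm's path stayed away from the bottle and cup and well above the spatula.

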